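# Set up the bench disc saw for a narrower, taller cast

### The job

Set up the little bench saw for the next plaster cast, which is narrower but taller than the last. Slide the fence along its slotted bolt holes until the pointer on its front end stands exactly opposite the brass index on the front rule, then swing the black clamping lever clockwise, fully home, so that the fence is locked there. Also lift the disc guard by its knob from the notch it hangs in to the next notch up, no further, and leave it hanging on its pawl; leave the index, both casts and the other things on the bench where they are.

Things in the scene. Friction and masses are not known exactly. Their poses are not given: they have to be found in the camera images.
- saw: bench disc saw for plaster casts, fixed: grey housing, flat aluminium table 250 x 330 mm, top 72 mm above the bench. Origin under its centre, on the bench; x to its back, y to its left, z up. Disc under the guard in the plane y = 100 mm; behind it, at x = 98, y = 100 mm, a ratchet post 22 mm wide, 142 mm high above the table. All below turns with the saw
- fence_grip (a point): middle of the top edge of the fence's upright face, 15 mm from its front end: grip here. Fence: aluminium angle, upright face 10 mm thick (saw's y), 185 mm long (x = -100 to 85 mm), top 42 mm above the table; its foot, 6 mm thick, runs 90 mm to the right between x = -75 and 60 mm. Two slots round two fixed bolts let it slide only along the saw's y
- fence_pointer (a point): tip of the steel pointer on the front end of the fence, 3 mm above the table, in the middle of the fence's thickness; 26 mm in front (-x) of point fence_grip
- index_point (a point): tip of the brass index, a rider 10 mm wide clipped over the table's front edge on the steel rule, pointing back at the fence, 3 mm above the table. Screwed tight, it marks where the fence's pointer must stand: the two tips then face each other, 2 mm apart in the saw's x and at the same y
- fence (a joint): travel of the fence, m: 0 at its right-hand end, growing to 0.060 as it slides left (+y of the saw) towards the disc. It stays where it is left; it takes about 3 N to slide while the lever is loose; with the lever home it is clamped
- lever_axis (a point): point on the vertical turning axis of the clamping lever, 30 mm above the table, on the rear fence bolt: in the saw's frame at x = 30, y = -56.5 mm. It does not move with the fence
- lever_tip (a point): point in the black clamping lever's handle, 58 mm from its axis, 34 mm above the table. The handle is a round bar 11 mm thick, rising from the hub (23 mm across, top 32 mm above the table) to a 14 mm ball 63 mm from the axis. Below it lies the fence's 6 mm foot, leaving 20 mm free under the handle's end
- lever (a joint): angle of the clamping lever, rad, growing clockwise seen from above: 0 points to the saw's right (-y), 1.57 to its front (-x); stop at 1.6. Pushed at the handle's end it turns at about 4 N, 7 N near the stop, and stays where it is left. It bites from 1.1 on, pressing its washer on the fence's foot, and locks the fence from 1.4 on: push it home to its stop
- guard_knob (a point): centre of the top of the guard's lifting knob: an upright black knurled cylinder 22 mm across, 28 mm high, on a 12 mm stem, at x = -12, y = 100 mm in the saw's frame; the guard's flat top lies 40 mm below this point. The guard is a grey hood 22 mm wide (y) that moves straight up and down on the ratchet post
- guard (a joint): height of the guard, m: about 0 in its present notch, a notch every 0.020, travel ends at 0.056. Lifting takes about 4 N. Let go, it sinks until its sprung pawl rests on the tooth below; it must be lifted a little past 0.020 to catch the next notch, where it then reads about 0.020. It cannot be pushed down again past a tooth
- cast: white plaster dental cast, 65 x 73 x 32 mm, standing on the bench left of the saw; origin under its centre. To be left alone
- beaker: clear plastic beaker, 62 mm across, 74 mm high, on the bench behind the cast; origin under its centre. To be left alone
- last_cast: tan plaster dental cast, 62 x 69 x 30 mm, standing on the bench to the right of the saw; origin under its centre. To be left alone
- pencil: yellow pencil, 184 mm long, lying along the rear edge of the saw's table, 7 mm high; origin under its centre. To be left alone
- polish_wheel: polishing wheel, a flat disc 44 mm across, 10 mm high, lying on the bench right of the saw; origin under its centre. To be left alone
- lamp_shade (a point): lower end of the long black shade of a bench lamp, fixed, hanging left of the saw over x = 0.59 to 0.72, y = 0.16 to 0.32 m of the world, down to 0.25 m above the bench. Keep the arm clear of it, and of the fixed stand microscope on the robot's left: over x = 0.22 to 0.43, y = 0.07 to 0.19 m, 0.32 m high

How it is judged (in metres and radians):
On the way, in this order (a step that is already met when the one before it is completed fails the run):
1. the fence's pointer stands opposite the brass index (within 2.5 mm along the fence's travel) while the lever is still loose (y of fence_pointer in the frame of index_point between -0.0025 and 0.0025 m and value of joint lever below 1 rad), for 0.2 s.
2. the lever is swung home with the fence still on the index (y of fence_pointer in the frame of index_point between -0.0025 and 0.0025 m and value of joint lever above 1.4 rad), for 0.2 s.
At the end, for the whole second after the job is handed in: The fence's pointer stands opposite the brass index within 2.5 mm, the clamping lever is home (1.4 rad or more), and the guard hangs still in the next notch (joint guard between 17 and 24 mm) (all of step 2 and value of joint guard between 0.017 and 0.024 m and velocity of joint guard between -0.005 and 0.005 m/s and velocity of joint fence between -0.003 and 0.003 m/s); the robot touches nothing.
It fails at once if the white or the tan cast, the beaker, pencil or polishing wheel is moved by more than 30 mm (distance of any of cast, beaker, last_cast, pencil, polish_wheel from where it was at the start of the episode above 0.03 m).
It fails at once if the brass index is pushed along by more than 2 mm (distance of index_point from where it was at the start of the episode above 0.002 m).
It also fails if it takes over 56 s, if anything falls off the work surface, if the arm or the gripper's body presses on something with over 40 N, if the wrist force passes 120 N, or if a joint passes its speed limit or range.

### The arm

A 7-joint arm with a two-finger parallel gripper is mounted at the origin on a cart in front of the work surface, level with it; the furniture and walls round the work are solid. World frame = base frame: x ahead of the robot, y to its left, z up, the work surface at z = 0. Lengths are in m, angles in degrees, forces in N, time in s.
With the tool pointing down it reaches from about 0.4 to 0.9 m from the base axis. Payload 5.6 kg.
Tool frame: the origin (TCP) lies at the very end of the fingers, on their centre line; the grasp point (between the pads) lies 19 mm behind it; z points along the fingers, y is the line along which they close (so a half turn about z gives the same grasp; the last joint's range is limited). The gripper opens to 92 mm and grips with 3 to 60 N. Pads are 20 mm wide; open, the fingers measure 128 mm over their backs; the gripper's body (75 mm by 189 mm) begins 69 mm behind the grasp point.
Start: joints at [61.822, 26.786, -0.665, 91.828, 0.344, 61.387, -3.226], TCP at [0.282, -0.586, 0.215] pointing down, gripper open.
Joint ranges: [-144.91, 144.91], [-17.63, 115.5], [-89.93, 88.59], [15.96, 139.68], [-74.01, 254.01], [8.47, 105.57], [-167.45, 167.45]. Speed limits (degrees/s): [147.25, 147.25, 180, 180, 180, 180, 180].

### API

Orientations are given as a 3x3 rotation matrix whose columns are the frame's x, y, z axes.
In Python, from bench import arm gives the robot as it stands.
- The arm moves only by the tool drive_tool, never from a script. Its argument "series" is a list of rows, each a list of 7 numbers: the opening, from 0 (shut) to 1 (fully open), then the shift along the tool's x, y, z in m, then the turn, a rotation vector about the tool's x, y, z in rad. A call has 1 to 5 rows; each row is the pose to reach, as a shift and turn from the pose commanded when the call began, along the tool's axes at that moment; what a row does not reach only later rows make up. A row lasts 1/8 s, in which the tool goes at most 62.5 mm and 10.7 degrees, less where a joint would pass 70% of its speed; a pose out of reach is approached as far as the arm can. A call with a gripper value outside its range is refused whole. The fingers move at their own pace and stop on an object; "grip_force" is the grip in N (left out, the last holds). Time passes only in rows, so rows that repeat a pose let the fingers close. It gives the time, the measured TCP pose, the force, the opening and the grip force at its end, in the units of the state.
- arm.sense(): the state, without advancing time (a new reading comes with each control period).
- arm.capture(name): name is "side" or "top"; returns the picture (480x640x3 uint8, red, green, blue); there is no depth.
- arm.calibration(name): a dict with "fovy" (degrees; the focal length in pixels is half the picture's height over the tangent of half this angle, whatever the lens; pixels are square), "cx", "cy" (the principal point, pixels), "D" ([k1, k2, p1, p2, k3] as OpenCV has them; the pictures are not rectified), "extrinsics" (4x4, takes a point from world to camera coordinates). Camera axes: x right, y down, z forward; pixel columns grow to the right and rows downward; lengths in m; the calibration is good to about 2 mm. A picture is of the moment at which its call begins. calibration takes no time and is no camera call.
- arm.hand_in(): hands the job in; it is judged then, once.
Trained networks look in the newest picture that a camera, given by its name, has taken for a name from the list of things; names that differ only in an ending like _2 or _b are one class to them, and where a whole thing is asked for, a point or a joint stands for the part that bears it (a point fixed in the world has none). Each returns a list of dicts, best first, with "conf" (0 to 1); they miss things now and then, are a little off and sometimes report something else, mostly with a low value. They report only what shows in the picture. A call takes as long as a camera call.
- arm.boxes_of(target, camera): "box" ([left, top, right, bottom] in pixels, round what is visible of it).
- arm.place_of(target, camera): "point" ([column, row] in pixels: a listed point, or the origin of a listed thing).
The state is a dict: "time_s": time; "q": joint angles; "qd": joint speeds; "effort": joint torques, N m; "tcp_pos": TCP position; "eef_rot": TCP orientation; "contact_force": force on the tool from outside, world axes, zero at the start; "ft_torque": the same for the moment, N m; "grip_width": finger opening in m; "gripper_force": force on a finger pad.
Only numpy, scipy, OpenCV 4.12 (cv2) and the standard library are available. Lean on these libraries where they do the work, as an engineer would, in place of code of your own. Each camera call takes 0.05 s, during which the arm holds its last target. There are 200 camera calls.

## Working session

There is one attempt and no reset: what is moved stays moved. The work goes in short steps, Python scripts to look and compute and a tool call to move; the robot and the scene stay as the last step left them, time stands still between calls to the robot, and variables do not carry over. Pictures are saved under pics/ and viewed, at most 10 in all, crops included, and the job is handed in when it is done.

Besides the shell and the picture viewer there is one more tool, called by a JSON object that holds its "fn" and its "kwargs", one argument or row to a line. drive_tool: Moves the arm, as the interface text tells. Its arguments: {"type":"object","properties":{"series":{"type":"array","items":{"type":"array","items":{"type":"number"}}},"grip_force":{"type":"number"}},"required":["series"]}

```bash
mkdir -p pics
cat > h.py <<'E'
import numpy as np, cv2
from bench import arm
def cal(n):
    c=arm.calibration(n); f=240/np.tan(np.radians(c["fovy"])/2)
    K=np.array([[f,0,c["cx"]],[0,f,c["cy"]],[0,0,1]]); return K,np.array(c["D"],float),np.array(c["extrinsics"])
def proj(n,P):
    K,D,E=cal(n); r,_=cv2.Rodrigues(E[:3,:3]); return cv2.projectPoints(np.array(P,float).reshape(-1,1,3),r,E[:3,3],K,D)[0].reshape(-1,2)
def ray(n,uv):
    K,D,E=cal(n); p=cv2.undistortPoints(np.array(uv,float).reshape(1,1,2),K,D).reshape(2)
    R=E[:3,:3]; return -R.T@E[:3,3], R.T@np.array([p[0],p[1],1])
def onz(n,uv,z):
    o,d=ray(n,uv); return o+d*(z-o[2])/d[2]
E
python3 - <<'E'
from h import *
for n in("side","top"):
    im=arm.capture(n); cv2.imwrite(f"pics/{n}0.png",im[:,:,::-1])
    K,D,E=cal(n); print(n,K[0,0],D,-E[:3,:3].T@E[:3,3],E[2,:3])
    for t in["fence_grip","fence_pointer","index_point","lever_axis","lever_tip","guard_knob","saw","pencil"]:
        print(t,[(np.round(r["point"],1).tolist(),round(r["conf"],2)) for r in arm.place_of(t,n)][:3])
print(arm.sense())
E
```

```text
side 588.6250810093155 [-0.13195454  0.          0.          0.          0.        ] [0.0792759  1.14014042 0.87018201] [ 0.33360017 -0.80900332 -0.48396752]
fence_grip [([363.7, 239.8], 0.91), ([345.5, 216.5], 0.59)]
fence_pointer [([371.2, 248.4], 0.96)]
index_point [([364.7, 262.7], 0.53)]
lever_axis [([327.2, 224.6], 0.84), ([239.8, 305.1], 0.46)]
lever_tip [([342.2, 216.5], 0.53)]
guard_knob [([312.0, 233.7], 0.75)]
saw [([327.8, 272.9], 0.7)]
pencil [([306.7, 227.1], 0.54)]
top 496.4048942057895 [0.04294697 0.         0.         0.         0.        ] [ 0.45652478 -0.07130301  1.12684022] [ 0.1138294  -0.01227404 -0.99342449]
fence_grip [([333.0, 277.3], 0.82)]
fence_pointer [([331.7, 290.2], 0.7), ([380.7, 231.3], 0.47)]
index_point [([308.4, 290.2], 0.41)]
lever_axis [([307.8, 288.2], 0.73), ([353.5, 224.7], 0.58)]
lever_tip [([383.8, 229.3], 0.5)]
guard_knob [([274.2, 231.1], 0.9)]
saw [([323.5, 239.5], 0.76)]
pencil [([357.7, 192.3], 0.7)]
{'time_s': 0.9, 'q': array([61.82248059, 26.78328543, -0.66249667, 91.82789035,  0.34283231,
       61.38587876, -3.22440221]), 'qd': array([-0.0474528 , -0.11517287,  0.01356884, -0.02022505, -0.05765918,
        0.00793825,  0.05164089]), 'effort': array([-1.28445163e-04, -5.20407629e+01, -1.25604923e-02, -2.44057310e+01,
       -5.67005959e-02,  1.12141002e-02,  5.57321314e-06]), 'tcp_pos': array([ 0.28197147, -0.58567402,  0.21462098]), 'eef_rot': array([[ 9.01011119e-01,  4.33795993e-01,  4.08284987e-06],
       [ 4.33795992e-01, -9.01011114e-01, -9.56679986e-05],
       [-3.78217014e-05,  8.79690543e-05, -9.99999995e-01]]), 'contact_force': array([ 0.39032841, -0.05324193,  0.09382095]), 'ft_torque': array([-0.00211934, -0.01025045, -0.01718683]), 'gripper_force': 0.0, 'grip_width': 0.09170796697151654}
```

View pics/top0.png

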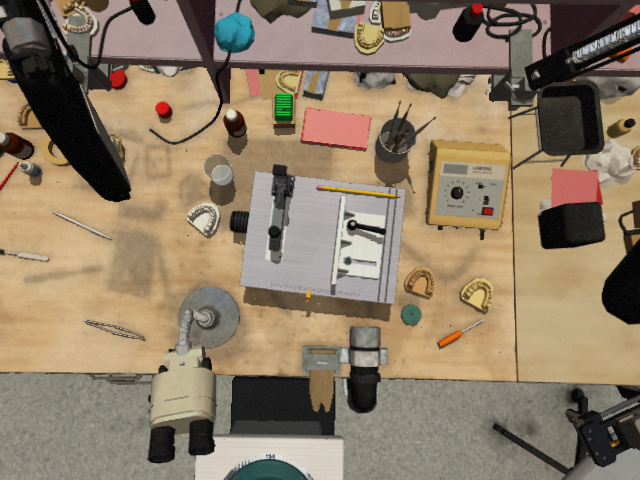

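View pics/side0.png

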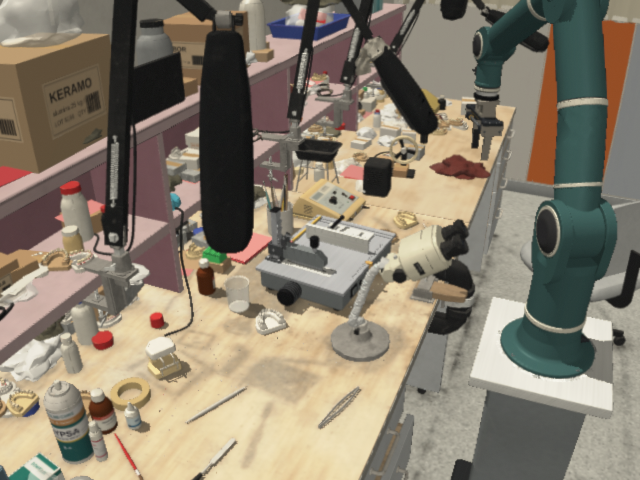

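Run:
```python
import cv2
im=cv2.imread("pics/top0.png")[160:310,230:420]
cv2.imwrite("pics/c1.png",cv2.resize(im,None,fx=4,fy=4,interpolation=cv2.INTER_CUBIC))
im=cv2.imread("pics/side0.png")[200:320,250:410]
cv2.imwrite("pics/c2.png",cv2.resize(im,None,fx=5,fy=5,interpolation=cv2.INTER_CUBIC))
```

```text
(no output)
```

View pics/c1.png

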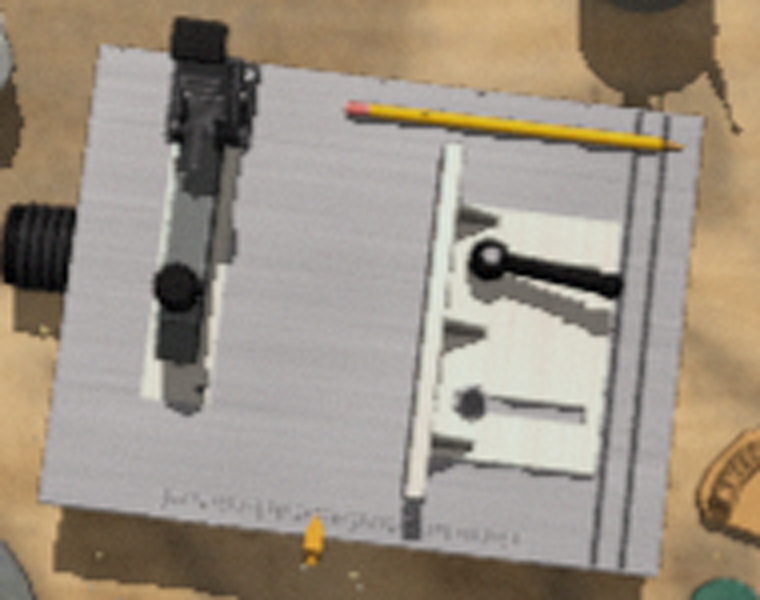

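View pics/c2.png

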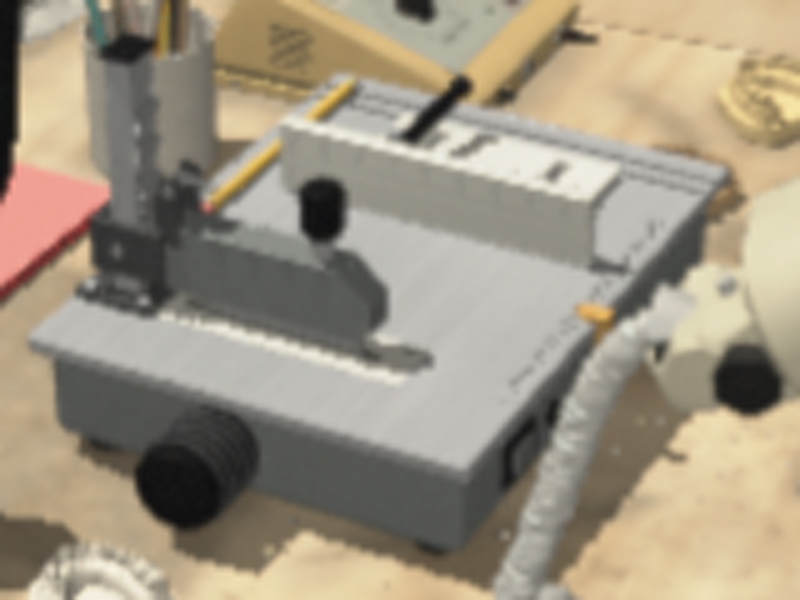

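Run:
```python
from h import *
from scipy.optimize import least_squares
t=lambda x,y:((x+.5)/4-.5+230,(y+.5)/4-.5+160)
s=lambda x,y:((x+.5)/5-.5+250,(y+.5)/5-.5+200)
C=[[.125,.165,.072],[.125,-.165,.072],[-.125,-.165,.072],[-.125,.165,.072]]
T=[t(101,45),t(703,118),t(658,575),t(40,500)]
Pt=np.array(C); 
S=[s(30,345),s(340,75),s(728,175),s(468,475)]
def W(p,P):
    c,s_=np.cos(p[2]),np.sin(p[2]); P=np.atleast_2d(P)
    return np.c_[p[0]+c*P[:,0]-s_*P[:,1],p[1]+s_*P[:,0]+c*P[:,1],P[:,2]]
ft=lambda p:(proj("top",W(p,C))-T).ravel()
fs=lambda p:(proj("side",W(p,C))-S).ravel()
for n,f in(("t",ft),("s",fs),("b",lambda p:np.r_[ft(p),fs(p)])):
    r=least_squares(f,[.55,-.07,0]); print(n,r.x,np.round(r.fun,1))
    if n=="t":pt=r.x
p=r.x; np.save("saw.npy",p)
inv=lambda q,P:W([0,0,-q[2]],P-np.r_[q[:2],0])[0]
for q in(pt,p):
  for nm,uv,z in[("index",t(317,515),.075),("ptr",t(411,538),.075),("fenceF",t(414,497),.114),("fenceR",t(453,145),.114),("levtip",t(612,284),.106),("levax",t(488,258),.104),("knob",t(178,285),.072+.1)]:
    print(nm,np.round(inv(q,onz("top",uv,z)),4))
o1,d1=ray("top",t(178,285)); o2,d2=ray("side",s(322,185))
A=np.c_[d1,-d2]; a=np.linalg.lstsq(A,o2-o1,rcond=None)[0]; P1=o1+a[0]*d1;P2=o2+a[1]*d2; print("knob",P1,P2,inv(p,(P1+P2)/2))
for nm,uv,z in[("index",s(590,312),.075),("ptr",s(628,268),.075)]: print(nm,np.round(inv(p,onz("side",uv,z)),4))
print(W(p,[[-.012,.1,.17],[.03,-.0565,.104]]))
```

```text
t [ 0.58342231 -0.10700093 -0.09659176] [-0.2 -0.7  0.5 -0.7  0.3  0.6 -0.6  0.6]
s [ 0.58145151 -0.09585403 -0.09359746] [-1.1 -0.4 -0.5  0.   1.1 -0.7  0.5  0.5]
b [ 0.58363417 -0.10503805 -0.09586795] [-1.2 -0.7 -0.4 -0.9 -0.6  0.4 -1.5  0.6 -0.2 -2.5  0.2 -1.4  1.4 -2.2
  0.8 -1.8]
index [-0.1141  0.018   0.075 ]
ptr [-0.1202 -0.0326  0.075 ]
fenceF [-0.0998 -0.0297  0.114 ]
fenceR [ 0.0834 -0.0291  0.114 ]
levtip [ 0.0222 -0.1197  0.106 ]
levax [ 0.0283 -0.0544  0.104 ]
knob [-0.0135  0.0985  0.172 ]
index [-0.1141  0.0161  0.075 ]
ptr [-0.1202 -0.0345  0.075 ]
fenceF [-0.0998 -0.0316  0.114 ]
fenceR [ 0.0833 -0.0311  0.114 ]
levtip [ 0.0221 -0.1217  0.106 ]
levax [ 0.0282 -0.0564  0.104 ]
knob [-0.0135  0.0966  0.172 ]
knob [ 0.58106383 -0.00679276  0.15966895] [ 0.58418772 -0.00571024  0.16014341] [-0.01045973  0.09823642  0.15990618]
index [-0.1196  0.019   0.075 ]
ptr [-0.1193 -0.0297  0.075 ]
[[ 0.58126139 -0.00434858  0.17      ]
 [ 0.60808817 -0.16415025  0.104     ]]
```

```bash
cat >> h.py <<'E'
from scipy.spatial.transform import Rotation as Ro
SAW=[.5835,-.1063,-.0963]
def w(x,y,z):
    c,s=np.cos(SAW[2]),np.sin(SAW[2]); return np.array([SAW[0]+c*x-s*y,SAW[1]+s*x+c*y,z])
def s_(P): 
    c,s=np.cos(SAW[2]),np.sin(SAW[2]); d=np.array(P)[:2]-SAW[:2]; return np.round([c*d[0]+s*d[1],-s*d[0]+c*d[1],P[2]],4)
def goal(x,y,z,phi=0):  # saw-frame TCP target, tool x at angle phi(deg) from saw x, pointing down
    st=arm.sense(); R=np.array(st["eef_rot"]); a=SAW[2]+np.radians(phi)
    G=np.array([[np.cos(a),np.sin(a),0],[np.sin(a),-np.cos(a),0],[0,0,-1]])
    print("shift",np.round(R.T@(w(x,y,z)-st["tcp_pos"]),4),"rot",np.round(Ro.from_matrix(R.T@G).as_rotvec(),3))
    print("t",st["time_s"],"tcp saw",s_(st["tcp_pos"]),"q",np.round(st["q"],0),"F",np.round(st["contact_force"],1),"grip",st["grip_width"])
E
python3 -c "
from h import *
goal(-.086,-.031,.19)"
```

```text
shift [ 0.39   -0.3192  0.0246] rot [0.    0.    0.545]
t 0.9 tcp saw [-0.254  -0.5061  0.2146] q [62. 27. -1. 92.  0. 61. -3.] F [ 0.4 -0.1  0.1] grip 0.09170796697151654
```

{"fn": "drive_tool", "kwargs": {
  "series": [
    [0.6,0.04,-0.03,0,0,0,0.1],
    [0.6,0.085,-0.065,0,0,0,0.2],
    [0.6,0.13,-0.1,0.01,0,0,0.3],
    [0.6,0.175,-0.14,0.01,0,0,0.4],
    [0.6,0.22,-0.18,0.01,0,0,0.5]
  ]
}}

```text
time_s: 1.52
tcp_pos: [0.4028, -0.3263, 0.2047]
eef_rot: [[0.999, -0.055, 0.0], [-0.055, -0.999, -0.0], [0.0, 0.0, -1.0]]
contact_force: [1.4, -0.2, 0.7]
grip_width: 0.0551
gripper_force: 0.0
```

```bash
python3 -c "
from h import *
goal(-.086,-.031,.19)"
```

```text
shift [ 0.0812 -0.2021  0.0147] rot [ 0.    -0.     0.042]
t 1.525 tcp saw [-0.1587 -0.2363  0.2047] q [ 37.  15.  -2. 111.   1.  54. -58.] F [ 1.4 -0.2  0.7] grip 0.055100412760052175
```

{"fn": "drive_tool", "kwargs": {
  "series": [
    [0.6,0.02,-0.05,0,0,0,0.02],
    [0.6,0.04,-0.1,0.01,0,0,0.04],
    [0.6,0.06,-0.15,0.015,0,0,0.04],
    [0.6,0.08,-0.202,0.015,0,0,0.042],
    [0.6,0.08,-0.202,0.015,0,0,0.042]
  ]
}}

```text
time_s: 2.15
tcp_pos: [0.494, -0.1256, 0.1898]
eef_rot: [[0.996, -0.085, 0.001], [-0.085, -0.996, 0.002], [0.001, -0.002, -1.0]]
contact_force: [-0.3, -0.9, -0.9]
grip_width: 0.0552
gripper_force: 0.0
```

Run:
```python
from h import *
goal(-.086,-.031,.094)
```

```text
shift [0.0011 0.0033 0.0958] rot [-0.002 -0.001  0.011]
t 2.15 tcp saw [-0.0872 -0.0278  0.1898] q [ 18.  15.  -9. 112.   3.  52. -87.] F [-0.3 -0.9 -0.9] grip 0.05518765139588409
```

{"fn": "drive_tool", "kwargs": {
  "series": [
    [0.6,0.001,0.003,0.03,0,0,0.01],
    [0.6,0.001,0.003,0.06,0,0,0.01],
    [0.6,0.001,0.003,0.085,0,0,0.01],
    [0.6,0.001,0.003,0.096,0,0,0.01],
    [0.6,0.001,0.003,0.096,0,0,0.01]
  ]
}}

```text
time_s: 2.78
tcp_pos: [0.4927, -0.1341, 0.0933]
eef_rot: [[0.995, -0.104, -0.001], [-0.104, -0.995, -0.0], [-0.001, 0.0, -1.0]]
contact_force: [-0.3, 0.1, 0.2]
grip_width: 0.0552
gripper_force: 0.0
```

{"fn": "drive_tool", "kwargs": {
  "series": [
    [0.05,0,0,0,0,0,0],
    [0.05,0,0,0,0,0,0],
    [0.05,0,0,0,0,0,0],
    [0.05,0,0,0,0,0,0],
    [0.05,0,0,0,0,0,0]
  ],
  "grip_force": 15
}}

```text
time_s: 3.4
tcp_pos: [0.4937, -0.1311, 0.094]
eef_rot: [[0.995, -0.101, 0.001], [-0.101, -0.995, 0.002], [0.0, -0.002, -1.0]]
contact_force: [-0.2, 5.8, 2.9]
grip_width: 0.01
gripper_force: 15.0
```

Run:
```python
from h import *
goal(-.086,.017,.094)
```

```text
shift [ 0.0008 -0.0504  0.0001] rot [-0.002 -0.    -0.005]
t 3.4 tcp saw [-0.087  -0.0333  0.094 ] q [ 18.  24.  -8. 116.   5.  40. -89.] F [-0.2  5.8  2.9] grip 0.010044332147564545
```

{"fn": "drive_tool", "kwargs": {
  "series": [
    [0.05,0,-0.01,0,0,0,0],
    [0.05,0,-0.02,0,0,0,0],
    [0.05,0,-0.03,0,0,0,0],
    [0.05,0,-0.04,0,0,0,0],
    [0.05,0,-0.0475,0,0,0,0]
  ]
}}

```text
time_s: 4.03
tcp_pos: [0.498, -0.0861, 0.0939]
eef_rot: [[0.995, -0.103, 0.0], [-0.103, -0.995, -0.001], [0.0, 0.001, -1.0]]
contact_force: [-2.1, -3.4, 5.9]
grip_width: 0.0099
gripper_force: 15.0
```

{"fn": "drive_tool", "kwargs": {
  "series": [
    [0.05,0,0,0,0,0,0],
    [0.3,0,0,0,0,0,0],
    [0.3,0,0,0,0,0,0],
    [0.3,0,0,-0.05,0,0,0],
    [0.3,0,0,-0.09,0,0,0]
  ]
}}

```text
time_s: 4.65
tcp_pos: [0.4978, -0.0859, 0.1844]
eef_rot: [[0.995, -0.103, -0.001], [-0.103, -0.995, 0.0], [-0.001, -0.0, -1.0]]
contact_force: [0.9, -0.4, 0.4]
grip_width: 0.0277
gripper_force: 0.0
```

{"fn": "drive_tool", "kwargs": {
  "series": [
    [0.3,0.04,0.05,0,0,0,0],
    [0.3,0.08,0.1,0,0,0,0],
    [0.3,0.12,0.15,0,0,0,0]
  ]
}}

```text
time_s: 5.03
tcp_pos: [0.6004, -0.2452, 0.1835]
eef_rot: [[0.995, -0.103, 0.0], [-0.103, -0.995, 0.0], [0.0, -0.0, -1.0]]
contact_force: [1.5, 0.5, -0.5]
grip_width: 0.0275
gripper_force: 0.0
```

Run:
```python
from h import *
im=arm.capture("top"); cv2.imwrite("pics/t1.png",im[:,:,::-1])
c=im[250:310,280:370,::-1]; cv2.imwrite("pics/t1c.png",cv2.resize(c,None,fx=8,fy=8,interpolation=cv2.INTER_CUBIC))
for t in["fence_pointer","index_point","fence_grip"]:
    print(t,[(np.round(r["point"],1).tolist(),s_(onz("top",r["point"],.114 if t=="fence_grip" else .075)),round(r["conf"],2)) for r in arm.place_of(t,"top")][:3])
goal(.03,-.11,.15,90)
```

```text
fence_pointer [([310.5, 290.2], array([-0.1175,  0.0134,  0.075 ]), 0.58)]
index_point [([310.1, 291.2], array([-0.1197,  0.014 ,  0.075 ]), 0.42)]
fence_grip [([312.0, 272.4], array([-0.0818,  0.015 ,  0.114 ]), 0.87)]
shift [ 0.0013 -0.026   0.0322] rot [-2.00e-03  1.00e-03 -1.58e+00]
t 5.225 tcp saw [ 0.0285 -0.136   0.1822] q [ 23.  29.  -5.  94.   3.  58. -79.] F [-0.2  0.8 -0.2] grip 0.02745429724355805
```

View pics/t1c.png

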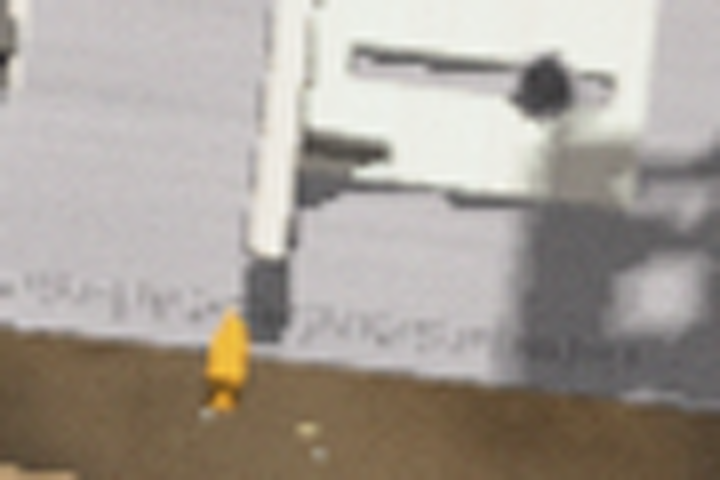

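Run:
```python
from h import *
t=lambda x,y:((x+.5)/8-.5+280,(y+.5)/8-.5+250)
t0=lambda x,y:((x+.5)/4-.5+230,(y+.5)/4-.5+160)
for nm,uv,z in[("idx tip",t(233,310),.075),("idx base",t(223,385),.075),("fence end",t(269,257),.114),("fence back",t(287,20),.114),("shadow/ptr end",t(268,340),.075),("shadow start",t(267,262),.075),("old fence",t0(414,497),.114),("old idx",t0(317,515),.075)]: print(nm,s_(onz("top",uv,z)))
# predicted image of pointer tip / fence end if aligned with index
for z in(.075,.114):print(proj("top",[w(-.111,.0165,z),w(-.1,.0165,z)]))
im=arm.capture("side"); cv2.imwrite("pics/s1c.png",cv2.resize(im[230:280,335:400,::-1],None,fx=10,fy=10,interpolation=cv2.INTER_CUBIC))
for t in["fence_pointer","index_point","fence_grip"]:
    print(t,[(np.round(r["point"],1).tolist(),s_(onz("side",r["point"],.114 if t=="fence_grip" else .075)),round(r["conf"],2)) for r in arm.place_of(t,"side")][:3])
```

```text
idx tip [-0.114   0.0177  0.075 ]
idx base [-0.1338  0.018   0.075 ]
fence end [-0.1002  0.0104  0.114 ]
fence back [-0.0397  0.013   0.114 ]
shadow/ptr end [-0.1207  0.0076  0.075 ]
shadow start [-0.1004  0.0103  0.075 ]
old fence [-0.0998 -0.0304  0.114 ]
old idx [-0.1141  0.0173  0.075 ]
[[309.42659187 286.95209514]
 [310.0475746  281.750923  ]]
[[309.57847238 286.62359008]
 [310.22307503 281.22334256]]
fence_pointer [([364.1, 260.5], array([-0.1087,  0.0178,  0.075 ]), 0.76)]
index_point [([364.7, 262.2], array([-0.1134,  0.0245,  0.075 ]), 0.5)]
fence_grip [([354.1, 247.8], array([-0.0862,  0.0321,  0.114 ]), 0.73), ([385.2, 239.1], array([-0.1384, -0.0453,  0.114 ]), 0.29)]
```

View pics/s1c.png

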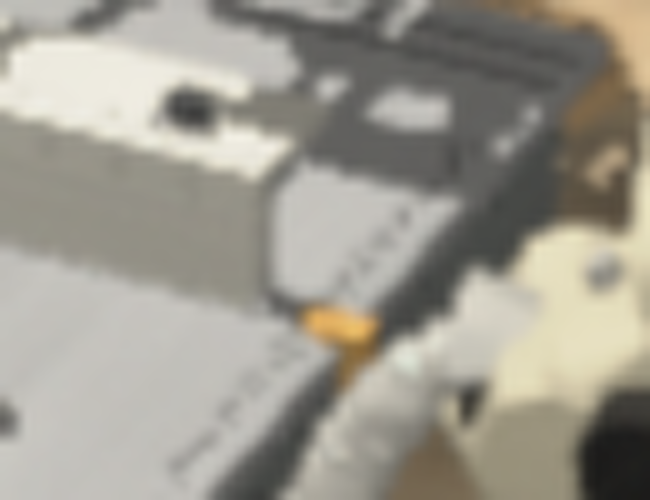

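Run:
```python
from h import *
im=cv2.imread("pics/t1.png").astype(float)
# rectified saw-frame patches at 0.25 mm: brightness profile
def patch(img,z,x0,x1,y0,y1,st=.0005):
    xs=np.arange(x0,x1,st); ys=np.arange(y1,y0,-st)
    P=np.array([w(x,y,z) for x in xs[::-1] for y in ys]); uv=proj("top",P).astype(np.float32).reshape(len(xs),len(ys),2)
    return cv2.remap(img.astype(np.float32),uv,None,cv2.INTER_LINEAR),ys
for f,y0 in(("t1",.012),("top0",-.03)):
    im=cv2.imread(f"pics/{f}.png")
    for a,b in((-.097,-.085),(-.05,-.04),(-.03,0.0),(.04,.08)):
        p,ys=patch(im,.114,a,b,y0-.02,y0+.02); g=p[:,:,0].mean(0); 
        d=np.diff(g); i=int(np.argmax(d[:50])); j=int(np.argmin(d)); print(f,a,"left edge",ys[i].round(4),"right",ys[j].round(4))
    p,ys=patch(im,.075,-.122,-.115,0,.04); y=(p[:,:,2]-p[:,:,0]).mean(0); y=np.clip(y-40,0,None); print("idx",(y@ys)/y.sum())
p1,_=patch(cv2.imread("pics/t1.png"),.075,-.14,-.06,-.02,.04); p2,_=patch(cv2.imread("pics/t1.png"),.114,-.14,-.06,-.02,.04)
cv2.imwrite("pics/p.png",cv2.resize(np.hstack([p1,p2]),None,fx=3,fy=3))
```

```text
t1 -0.097 left edge 0.016 right 0.007
t1 -0.05 left edge 0.0165 right 0.0085
t1 -0.03 left edge 0.0165 right 0.008
t1 0.04 left edge 0.0165 right 0.0075
idx 0.017370883067704308
top0 -0.097 left edge -0.0255 right -0.0225
top0 -0.05 left edge -0.026 right -0.0225
top0 -0.03 left edge -0.0255 right -0.0225
top0 0.04 left edge -0.0255 right -0.0225
idx 0.017544149052320088[ WARN:0@1.343] global loadsave.cpp:1063 imwrite_ Unsupported depth image for selected encoder is fallbacked to CV_8U.
```

View pics/p.png

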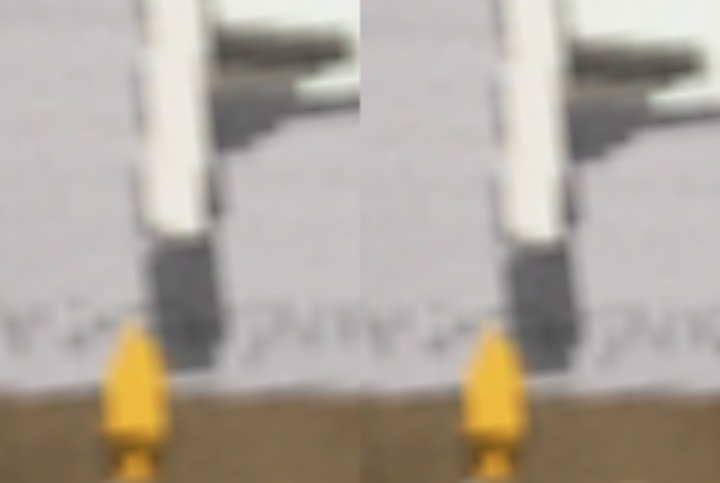

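Run:
```python
from h import *
goal(-.086,.0117,.15);
```

```text
shift [-0.1153 -0.1447  0.0338] rot [-0.001  0.    -0.005]
t 5.425 tcp saw [ 0.0286 -0.1336  0.1837] q [ 23.  28.  -5.  94.   3.  58. -79.] F [0.3 0.1 0.9] grip 0.027684514396606866
```

{"fn": "drive_tool", "kwargs": {
  "series": [
    [0.4,-0.04,-0.05,0,0,0,0],
    [0.4,-0.08,-0.1,0,0,0,0],
    [0.4,-0.115,-0.145,0,0,0,-0.005],
    [0.4,-0.115,-0.145,0.03,0,0,-0.005],
    [0.4,-0.115,-0.145,0.035,0,0,-0.005]
  ]
}}

```text
time_s: 6.05
tcp_pos: [0.4985, -0.0865, 0.1481]
eef_rot: [[0.995, -0.096, -0.002], [-0.096, -0.995, 0.0], [-0.002, 0.0, -1.0]]
contact_force: [-0.5, 0.1, -0.2]
grip_width: 0.037
gripper_force: 0.0
```

{"fn": "drive_tool", "kwargs": {
  "series": [
    [0.4,0,0,0.025,0,0,0],
    [0.4,0,0,0.055,0,0,0],
    [0.4,0,0,0.055,0,0,0]
  ]
}}

```text
time_s: 6.42
tcp_pos: [0.4988, -0.088, 0.0925]
eef_rot: [[0.995, -0.099, -0.004], [-0.099, -0.995, 0.0], [-0.004, -0.0, -1.0]]
contact_force: [0.4, -0.3, 0.3]
grip_width: 0.0367
gripper_force: 0.0
```

Run:
```python
from h import *
goal(-.086,.0117,.094);
```

```text
shift [ 0.0001 -0.0016 -0.0015] rot [-0.     0.004 -0.002]
t 6.425 tcp saw [-0.0861  0.0101  0.0925] q [ 13.  23.  -8. 117.   5.  40. -94.] F [ 0.4 -0.3  0.3] grip 0.036672320270974924
```

{"fn": "drive_tool", "kwargs": {
  "series": [
    [0.05,0,-0.001,0,0,0,0],
    [0.05,0,-0.001,0,0,0,0],
    [0.05,0,-0.001,0,0,0,0],
    [0.05,0,-0.001,0,0,0,0]
  ]
}}

```text
time_s: 6.92
tcp_pos: [0.5009, -0.0866, 0.0946]
eef_rot: [[0.995, -0.098, 0.002], [-0.098, -0.995, 0.0], [0.002, -0.0, -1.0]]
contact_force: [-0.4, 1.4, 5.8]
grip_width: 0.0098
gripper_force: 15.0
```

Run:
```python
from h import *
goal(-.086,.0177,.094);
```

```text
shift [-0.0019 -0.006   0.0006] rot [-0.    -0.002 -0.002]
t 6.925 tcp saw [-0.0841  0.0117  0.0946] q [ 13.  23.  -8. 117.   5.  40. -94.] F [-0.4  1.4  5.8] grip 0.009752315023856742
```

{"fn": "drive_tool", "kwargs": {
  "series": [
    [0.05,0,-0.003,0,0,0,0],
    [0.05,0,-0.006,0,0,0,0],
    [0.05,0,-0.007,0,0,0,0],
    [0.05,0,-0.007,0,0,0,0]
  ]
}}

```text
time_s: 7.42
tcp_pos: [0.5014, -0.0812, 0.0946]
eef_rot: [[0.995, -0.099, 0.002], [-0.099, -0.995, -0.002], [0.002, 0.002, -1.0]]
contact_force: [-0.8, -3.2, 5.6]
grip_width: 0.0098
gripper_force: 15.0
```

Run:
```python
from h import *
goal(-.086,.0177,.094);
```

```text
shift [-0.0019 -0.0006  0.0006] rot [ 0.002 -0.002 -0.003]
t 7.425 tcp saw [-0.0841  0.017   0.0946] q [ 12.  23.  -8. 117.   5.  40. -95.] F [-0.8 -3.2  5.6] grip 0.00979649295217844
```

{"fn": "drive_tool", "kwargs": {
  "series": [
    [0.05,0,-0.0007,0,0,0,0],
    [0.05,0,-0.0007,0,0,0,0],
    [0.4,0,-0.0007,0,0,0,0],
    [0.4,0,-0.0007,0,0,0,0],
    [0.4,0,-0.0007,-0.05,0,0,0]
  ]
}}

```text
time_s: 8.05
tcp_pos: [0.4978, -0.0787, 0.1409]
eef_rot: [[0.995, -0.098, -0.009], [-0.098, -0.995, 0.001], [-0.009, -0.0, -1.0]]
contact_force: [2.1, -1.5, 0.1]
grip_width: 0.0361
gripper_force: 0.0
```

{"fn": "drive_tool", "kwargs": {
  "series": [
    [0.4,0,0,-0.03,0,0,0],
    [0.4,0.03,0.04,-0.03,0,0,-0.18],
    [0.4,0.06,0.07,-0.03,0,0,-0.36],
    [0.4,0.09,0.1,-0.03,0,0,-0.54],
    [0.4,0.11,0.13,-0.03,0,0,-0.72]
  ]
}}

```text
time_s: 8.68
tcp_pos: [0.5984, -0.2201, 0.173]
eef_rot: [[0.809, 0.588, -0.0], [0.588, -0.809, 0.001], [0.0, -0.001, -1.0]]
contact_force: [-0.1, 0.3, 0.6]
grip_width: 0.0368
gripper_force: 0.0
```

```bash
cat > chk.py <<'E'
from h import *
def patch(img,z,x0,x1,y0,y1,st=.0005):
    xs=np.arange(x0,x1,st); ys=np.arange(y1,y0,-st)
    P=np.array([w(x,y,z) for x in xs[::-1] for y in ys]); uv=proj("top",P).astype(np.float32).reshape(len(xs),len(ys),2)
    return cv2.remap(img.astype(np.float32),uv,None,cv2.INTER_LINEAR),ys
def check(name):
    im=arm.capture("top")[:,:,::-1].copy(); cv2.imwrite(f"pics/{name}.png",im); y0=.017
    for a,b in((-.097,-.085),(-.05,-.03),(-.03,0.0),(.04,.08)):
        p,ys=patch(im,.114,a,b,y0-.02,y0+.02); d=np.diff(p[:,:,0].mean(0)); print(a,"left",ys[np.argmax(d[:50])].round(4),"right",ys[np.argmin(d)].round(4))
    p,ys=patch(im,.075,-.122,-.115,0,.04); y=np.clip((p[:,:,2]-p[:,:,0]).mean(0)-40,0,None); print("idx",(y@ys)/y.sum())
    p1,_=patch(im,.075,-.14,-.06,-.02,.04); p2,_=patch(im,.114,-.14,-.06,-.02,.04)
    q,_=patch(im,.105,-.08,.08,-.15,.04)
    cv2.imwrite(f"pics/{name}p.png",np.hstack([cv2.resize(np.hstack([p1,p2]),None,fx=1.6,fy=2)[:320],q]).astype(np.uint8))
E
python3 - <<'E'
from chk import *
check("t2"); goal(.03,-.106,.15,90)
E
```

```text
-0.097 left 0.0205 right 0.012
-0.05 left 0.021 right 0.0125
-0.03 left 0.021 right 0.0115
0.04 left 0.021 right 0.0115
idx 0.017473298317518895
shift [ 0.0098 -0.0068  0.0228] rot [ 0.002  0.002 -0.846]
t 8.725 tcp saw [ 0.0271 -0.1175  0.1728] q [ 27.  29. -13.  95.   8.  57. -42.] F [ 1.5 -3.8  0.9] grip 0.036605935861326745
```

View pics/t2p.png

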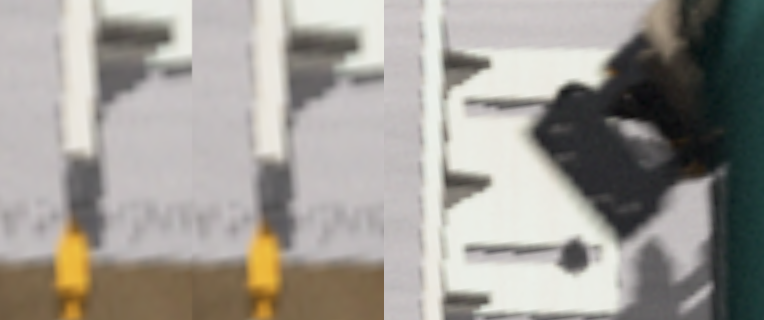

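Run:
```python
from h import *
goal(-.086,.0165,.173,0)
```

```text
shift [ 0.0042 -0.1753 -0.0007] rot [ 0.003 -0.     0.725]
t 8.725 tcp saw [ 0.0271 -0.1175  0.1728] q [ 27.  29. -13.  95.   8.  57. -42.] F [ 1.5 -3.8  0.9] grip 0.036605935861326745
```

{"fn": "drive_tool", "kwargs": {
  "series": [
    [0.4,0,-0.04,0,0,0,0.18],
    [0.4,0,-0.08,0,0,0,0.36],
    [0.4,0.002,-0.13,0,0,0,0.54],
    [0.4,0.004,-0.175,0,0.0,0,0.725],
    [0.4,0.004,-0.175,0,0.0,0,0.725]
  ]
}}

```text
time_s: 9.35
tcp_pos: [0.4971, -0.0715, 0.1735]
eef_rot: [[0.995, -0.099, -0.001], [-0.099, -0.995, 0.001], [-0.001, -0.001, -1.0]]
contact_force: [-0.9, 0.6, 0.4]
grip_width: 0.0366
gripper_force: 0.0
```

Run:
```python
from h import *
goal(-.086,.0165,.094,0)
```

```text
shift [0.0034 0.0098 0.0795] rot [-0.001  0.001 -0.003]
t 9.35 tcp saw [-0.0893  0.0263  0.1735] q [ 12.  16.  -8. 114.   3.  50. -94.] F [-0.9  0.6  0.4] grip 0.0365646463616894
```

{"fn": "drive_tool", "kwargs": {
  "series": [
    [0.4,0.003,0.01,0.01,0,0,0],
    [0.4,0.003,0.01,0.04,0,0,0],
    [0.4,0.003,0.01,0.07,0,0,0],
    [0.4,0.003,0.01,0.079,0,0,0],
    [0.4,0.003,0.01,0.079,0,0,0]
  ]
}}

```text
time_s: 9.98
tcp_pos: [0.5008, -0.0861, 0.0939]
eef_rot: [[0.995, -0.104, -0.001], [-0.104, -0.995, -0.0], [-0.001, 0.0, -1.0]]
contact_force: [0.1, -0.0, 0.5]
grip_width: 0.0367
gripper_force: 0.0
```

Run:
```python
from h import *
goal(-.086,.0165,.094,0)
```

```text
shift [-0.0018 -0.0044 -0.0001] rot [ 0.     0.001 -0.008]
t 9.975 tcp saw [-0.0843  0.0121  0.0939] q [ 12.  23.  -7. 117.   4.  40. -94.] F [ 0.1 -0.   0.5] grip 0.036659875741711756
```

{"fn": "drive_tool", "kwargs": {
  "series": [
    [0.4,0,-0.0045,0,0,0,-0.008],
    [0.4,0,-0.0045,0,0,0,-0.008],
    [0.05,0,-0.0045,0,0,0,-0.008],
    [0.05,0,-0.0045,0,0,0,-0.008],
    [0.05,0,-0.0045,0,0,0,-0.008]
  ]
}}

```text
time_s: 10.6
tcp_pos: [0.5013, -0.0807, 0.0947]
eef_rot: [[0.995, -0.095, 0.0], [-0.095, -0.995, -0.0], [0.0, 0.0, -1.0]]
contact_force: [-0.3, -0.5, 2.0]
grip_width: 0.0101
gripper_force: 15.0
```

{"fn": "drive_tool", "kwargs": {
  "series": [
    [0.05,0,0,0,0,0,0],
    [0.05,0,0,0,0,0,0]
  ]
}}

```text
time_s: 10.85
tcp_pos: [0.5013, -0.0807, 0.0947]
eef_rot: [[0.995, -0.095, 0.0], [-0.095, -0.995, -0.0], [0.0, 0.0, -1.0]]
contact_force: [-0.1, -0.3, 3.0]
grip_width: 0.0096
gripper_force: 15.0
```

Run:
```python
from h import *
goal(-.086,.0175,.094,0)
```

```text
shift [-0.0017  0.0001  0.0007] rot [ 0.    -0.     0.001]
t 10.85 tcp saw [-0.0843  0.0176  0.0947] q [ 12.  23.  -8. 117.   5.  40. -94.] F [-0.1 -0.3  3. ] grip 0.009605208895513181
```

{"fn": "drive_tool", "kwargs": {
  "series": [
    [0.05,0,-0.001,0,0,0,0],
    [0.05,0,-0.001,0,0,0,0],
    [0.4,0,-0.001,0,0,0,0],
    [0.4,0,-0.001,0,0,0,0],
    [0.4,0,-0.001,-0.05,0,0,0]
  ]
}}

```text
time_s: 11.48
tcp_pos: [0.4986, -0.0787, 0.1419]
eef_rot: [[0.995, -0.094, -0.008], [-0.094, -0.996, 0.002], [-0.008, -0.001, -1.0]]
contact_force: [1.2, -1.0, 0.2]
grip_width: 0.0362
gripper_force: 0.0
```

{"fn": "drive_tool", "kwargs": {
  "series": [
    [0.4,0,0,-0.03,0,0,0],
    [0.4,0.03,0.04,-0.03,0,0,-0.18],
    [0.4,0.06,0.07,-0.03,0,0,-0.36],
    [0.4,0.09,0.1,-0.03,0,0,-0.54],
    [0.4,0.11,0.13,-0.03,0,0,-0.72]
  ]
}}

```text
time_s: 12.1
tcp_pos: [0.5996, -0.2198, 0.1742]
eef_rot: [[0.807, 0.59, 0.0], [0.59, -0.807, 0.001], [0.001, -0.001, -1.0]]
contact_force: [0.8, 0.3, 0.1]
grip_width: 0.0366
gripper_force: 0.0
```

{"fn": "drive_tool", "kwargs": {
  "series": [
    [0.4,0,0,0,0,0,-0.18],
    [0.4,0,0,0,0,0,-0.36],
    [0.4,0,0,0,0,0,-0.54],
    [0.4,0,0,0,0,0,-0.72],
    [0.4,0,0,0,0,0,-0.72]
  ]
}}

```text
time_s: 12.72
tcp_pos: [0.5984, -0.2191, 0.1741]
eef_rot: [[0.226, 0.974, -0.0], [0.974, -0.226, 0.001], [0.001, -0.001, -1.0]]
contact_force: [-0.2, 0.4, 0.3]
grip_width: 0.037
gripper_force: 0.0
```

Run:
```python
from chk import *
check("t3"); goal(.03,-.106,.15,90)
```

```text
-0.097 left 0.021 right 0.0125
-0.05 left 0.0215 right 0.013
-0.03 left 0.021 right 0.0115
0.04 left 0.021 right 0.0115
idx 0.017500846442084148
shift [0.0055 0.0036 0.0242] rot [-0.    -0.001 -0.133]
t 12.775 tcp saw [ 0.0257 -0.111   0.1742] q [ 33.  30. -22.  95.  13.  58.  -6.] F [ 0.6 -0.3 -0.6] grip 0.0367147079575425
```

Run:
```python
from h import *
goal(.0237,-.1075,.092,85)
```

```text
shift [ 0.0032 -0.0024  0.0822] rot [-0.    -0.001 -0.046]
t 12.775 tcp saw [ 0.0257 -0.111   0.1742] q [ 33.  30. -22.  95.  13.  58.  -6.] F [ 0.6 -0.3 -0.6] grip 0.0367147079575425
```

{"fn": "drive_tool", "kwargs": {
  "series": [
    [0.4,0.003,-0.0025,0.01,0,0,-0.046],
    [0.4,0.003,-0.0025,0.04,0,0,-0.046],
    [0.4,0.003,-0.0025,0.07,0,0,-0.046],
    [0.4,0.003,-0.0025,0.082,0,0,-0.046],
    [0.2,0.003,-0.0025,0.082,0,0,-0.046]
  ]
}}

```text
time_s: 13.4
tcp_pos: [0.5963, -0.2155, 0.0918]
eef_rot: [[0.179, 0.984, -0.002], [0.984, -0.179, 0.001], [0.0, -0.002, -1.0]]
contact_force: [0.6, 0.1, -0.4]
grip_width: 0.0286
gripper_force: 0.0
```

{"fn": "drive_tool", "kwargs": {
  "series": [
    [0.17,0,0,0,0,0,0],
    [0.17,0,0,0,0,0,0]
  ],
  "grip_force": 8
}}

```text
time_s: 13.65
tcp_pos: [0.5961, -0.2158, 0.0933]
eef_rot: [[0.179, 0.984, -0.001], [0.984, -0.179, -0.0], [-0.0, -0.001, -1.0]]
contact_force: [-2.9, 0.6, 1.0]
grip_width: 0.0156
gripper_force: 1.8
```

```bash
cat >> h.py <<'E'
def arc(r,angs,dphi=0): # lever angles (rad): rows for TCP on the arc, from measured pose
    st=arm.sense(); R=np.array(st["eef_rot"])
    for t in angs:
        a=SAW[2]+np.pi/2-t+dphi; G=np.array([[np.cos(a),np.sin(a),0],[np.sin(a),-np.cos(a),0],[0,0,-1]])
        P=w(.0295-r*np.sin(t),-.056-r*np.cos(t),st["tcp_pos"][2])
        print(t,np.round(np.r_[R.T@(P-st["tcp_pos"]),Ro.from_matrix(R.T@G).as_rotvec()],4).tolist())
E
python3 - <<'E'
from h import *
goal(.0237,-.1075,.092,85)
arc(.051,[.1,.25,.4,.55,.7])
E
```

```text
shift [0.0004 0.0006 0.0013] rot [-0.001  0.     0.003]
t 13.65 tcp saw [ 0.0231 -0.1078  0.0933] q [ 32.  35. -21.  98.  16.  49.  -6.] F [-2.9  0.6  1. ] grip 0.015632818496613243
0.1 [0.0012, 0.0012, -0.0, -0.0011, 0.0003, 0.016]
0.25 [0.0019, -0.0064, 0.0, -0.0011, 0.0004, 0.166]
0.4 [0.0037, -0.0138, 0.0, -0.0011, 0.0005, 0.316]
0.55 [0.0066, -0.0209, 0.0, -0.001, 0.0005, 0.466]
0.7 [0.0106, -0.0274, 0.0, -0.001, 0.0006, 0.616]
```

{"fn": "drive_tool", "kwargs": {
  "series": [
    [0.17,0.001,-0.003,0,0,0,0.09],
    [0.17,0.002,-0.0065,0,0,0,0.166],
    [0.17,0.004,-0.014,0,0,0,0.316],
    [0.17,0.0065,-0.021,0,0,0,0.466],
    [0.17,0.0105,-0.0275,0,0,0,0.616]
  ]
}}

```text
time_s: 14.28
tcp_pos: [0.5732, -0.2028, 0.0939]
eef_rot: [[0.719, 0.695, 0.005], [0.695, -0.719, -0.003], [0.001, 0.006, -1.0]]
contact_force: [2.3, -3.6, -1.8]
grip_width: 0.0156
gripper_force: 2.0
```

Run:
```python
from h import *
goal(.0237,-.1075,.092,85)
arc(.051,[.7,.85,1.0,1.1,1.2,1.3])
```

```text
shift [0.008  0.0255 0.0021] rot [ 0.006  0.    -0.618]
t 14.275 tcp saw [-0.0009 -0.0971  0.0939] q [ 26.  32. -12. 103.   9.  46. -37.] F [ 2.3 -3.6 -1.8] grip 0.01555862439860799
0.7 [-0.0, -0.0032, -0.0, 0.0058, -0.0014, -0.0056]
0.85 [0.0005, -0.0108, -0.0001, 0.0057, -0.0018, 0.1444]
1.0 [0.0022, -0.0183, -0.0001, 0.0055, -0.0022, 0.2944]
1.1 [0.0039, -0.0231, -0.0001, 0.0054, -0.0025, 0.3944]
1.2 [0.0061, -0.0277, -0.0002, 0.0053, -0.0028, 0.4944]
1.3 [0.0087, -0.032, -0.0002, 0.0052, -0.0031, 0.5944]
```

{"fn": "drive_tool", "kwargs": {
  "series": [
    [0.17,0.0005,-0.0076,0,0,0,0.15],
    [0.17,0.002,-0.015,0,0,0,0.3],
    [0.17,0.004,-0.02,0,0,0,0.4],
    [0.17,0.006,-0.0245,0,0,0,0.5],
    [0.17,0.0087,-0.029,0,0,0,0.6]
  ]
}}

```text
time_s: 14.9
tcp_pos: [0.5585, -0.1762, 0.0939]
eef_rot: [[0.986, 0.169, 0.003], [0.17, -0.986, -0.003], [0.003, 0.004, -1.0]]
contact_force: [-0.5, -3.3, -0.1]
grip_width: 0.0157
gripper_force: 1.7
```

Run:
```python
from h import *
goal(.0237,-.1075,.092,85)
arc(.051,[1.3,1.4,1.5,1.6,1.65])
```

```text
shift [0.0311 0.0453 0.0021] rot [ 0.005 -0.    -1.217]
t 14.9 tcp saw [-0.0182 -0.072   0.0939] q [ 18.  29.  -4. 106.   3.  44. -69.] F [-0.5 -3.3 -0.1] grip 0.015678738894380897
1.3 [-0.0008, -0.0027, -0.0, 0.0037, -0.0027, -0.0042]
1.4 [-0.0005, -0.0078, -0.0, 0.0036, -0.0029, 0.0958]
1.5 [0.0002, -0.0128, -0.0, 0.0034, -0.0031, 0.1958]
1.6 [0.0014, -0.0178, -0.0001, 0.0033, -0.0032, 0.2958]
1.65 [0.0022, -0.0202, -0.0001, 0.0032, -0.0033, 0.3458]
```

{"fn": "drive_tool", "kwargs": {
  "series": [
    [0.17,0.0003,-0.005,0,0,0,0.1],
    [0.17,0.001,-0.01,0,0,0,0.2],
    [0.17,0.002,-0.015,0,0,0,0.3],
    [0.17,0.002,-0.018,0,0,0,0.3],
    [0.17,0.002,-0.018,0,0,0,0.3]
  ]
}}

```text
time_s: 15.52
tcp_pos: [0.5573, -0.1564, 0.0935]
eef_rot: [[0.992, -0.123, 0.002], [-0.123, -0.992, -0.001], [0.003, 0.001, -1.0]]
contact_force: [0.8, -3.3, 1.3]
grip_width: 0.0155
gripper_force: 1.6
```

Run:
```python
from h import *
goal(.0237,-.1075,.092,85)
arc(.051,[1.6])
```

```text
shift [0.0464 0.0538 0.0017] rot [ 0.003 -0.002 -1.511]
t 15.525 tcp saw [-0.0212 -0.0524  0.0935] q [ 13.  29.  -1. 107.   0.  44. -85.] F [ 0.8 -3.3  1.3] grip 0.015496742280610196
1.6 [-0.0002, 0.0021, 0.0, 0.0008, -0.0026, 0.002]
```

{"fn": "drive_tool", "kwargs": {
  "series": [
    [0.17,0,-0.003,0,0,0,0],
    [0.17,0,-0.006,0,0,0,0.03],
    [0.17,0,-0.006,0,0,0,0.03]
  ]
}}

```text
time_s: 15.9
tcp_pos: [0.5576, -0.1549, 0.0934]
eef_rot: [[0.988, -0.157, 0.002], [-0.157, -0.988, -0.006], [0.003, 0.005, -1.0]]
contact_force: [1.0, -12.6, 0.9]
grip_width: 0.016
gripper_force: 6.0
```

Run:
```python
from h import *
goal(.0237,-.1075,.092,85)
```

```text
shift [0.0482 0.0538 0.0018] rot [ 0.007  0.002 -1.544]
t 15.9 tcp saw [-0.0211 -0.0509  0.0934] q [ 12.  29.   0. 108.   0.  44. -87.] F [  1.  -12.6   0.9] grip 0.01599098245235188
```

{"fn": "drive_tool", "kwargs": {
  "series": [
    [0.3,0,0.003,0,0,0,-0.03],
    [0.4,0,0.006,0,0,0,-0.03],
    [0.4,0,0.006,0,0,0,-0.03],
    [0.4,0,0.006,-0.04,0,0,-0.03],
    [0.4,0,0.006,-0.1,0,0,-0.03]
  ]
}}

```text
time_s: 16.52
tcp_pos: [0.5547, -0.1545, 0.1917]
eef_rot: [[0.992, -0.124, -0.005], [-0.124, -0.992, 0.002], [-0.005, -0.001, -1.0]]
contact_force: [1.7, -0.4, -0.9]
grip_width: 0.0371
gripper_force: 0.0
```

Run:
```python
from chk import *
check("t4"); goal(-.012,.099,.215,0)
o=[ray(c,arm.place_of("guard_knob",c)[0]["point"]) for c in("top","side") if c=="top" or arm.capture(c) is not None]
print(s_(o[0][0]+o[0][1]*(.16-o[0][0][2])/o[0][1][2]))
```

```text
-0.097 left 0.017 right 0.0215
-0.05 left 0.021 right 0.013
-0.03 left 0.0355 right 0.032
0.04 left 0.021 right 0.0115
idx 0.017500762203349115
shift [ 0.0025 -0.1507 -0.0137] rot [ 0.    -0.01  -0.028]
t 16.575 tcp saw [-0.0187 -0.0515  0.2014] q [ 13.  21.  -1. 103.   0.  56. -85.] F [ 3.1 -1.3  5.5] grip 0.03669508703936501
[-0.0124  0.0968  0.16  ]
```

View pics/t4p.png

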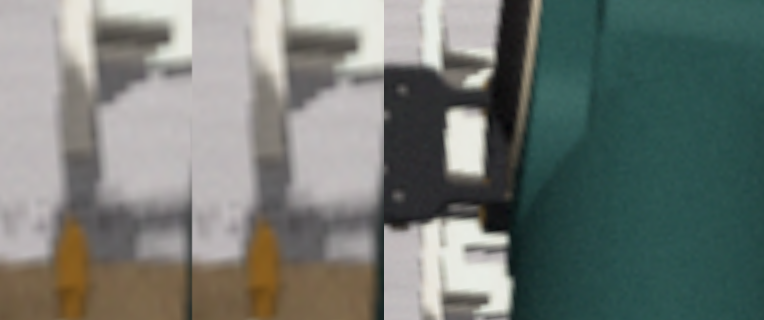

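{"fn": "drive_tool", "kwargs": {
  "series": [
    [0.5,0.001,-0.04,-0.005,0,0,-0.028],
    [0.5,0.002,-0.08,-0.005,0,0,-0.028],
    [0.5,0.0025,-0.12,-0.005,0,0,-0.028],
    [0.5,0.0025,-0.15,-0.005,0,0,-0.028],
    [0.5,0.0025,-0.15,-0.005,0,0,-0.028]
  ]
}}

```text
time_s: 17.35
tcp_pos: [0.5762, -0.0038, 0.1955]
eef_rot: [[0.996, -0.092, -0.004], [-0.092, -0.996, 0.001], [-0.004, -0.001, -1.0]]
contact_force: [-0.7, 0.5, -0.8]
grip_width: 0.0461
gripper_force: 0.0
```

Run:
```python
from h import *
goal(-.012,.0985,.135,0)
```

```text
shift [0.0054 0.0029 0.0605] rot [-0.001  0.004  0.005]
t 17.35 tcp saw [-0.0171  0.1013  0.1955] q [   0.   21.   -4.  103.    2.   56. -100.] F [-0.7  0.5 -0.8] grip 0.046112288796042185
```

{"fn": "drive_tool", "kwargs": {
  "series": [
    [0.5,0.005,0.003,0.005,0,0,0],
    [0.5,0.005,0.003,0.03,0,0,0],
    [0.5,0.005,0.003,0.055,0,0,0],
    [0.5,0.005,0.003,0.06,0,0,0],
    [0.5,0.005,0.003,0.06,0,0,0]
  ]
}}

```text
time_s: 17.98
tcp_pos: [0.582, -0.0119, 0.1373]
eef_rot: [[0.995, -0.099, -0.001], [-0.099, -0.995, -0.0], [-0.001, 0.0, -1.0]]
contact_force: [-0.1, -0.1, 0.0]
grip_width: 0.0461
gripper_force: 0.0
```

Run:
```python
from h import *
goal(-.012,.0985,.135,0)
```

```text
shift [-0.0015 -0.0047  0.0023] rot [ 0.     0.001 -0.003]
t 17.975 tcp saw [-0.0105  0.0938  0.1373] q [   1.   26.   -4.  105.    2.   49. -100.] F [-0.1 -0.1  0. ] grip 0.04608936933226117
```

{"fn": "drive_tool", "kwargs": {
  "series": [
    [0.5,-0.001,-0.004,0.002,0,0,0],
    [0.3,-0.001,-0.004,0.002,0,0,0],
    [0.1,-0.001,-0.004,0.002,0,0,0],
    [0.1,-0.001,-0.004,0.002,0,0,0],
    [0.1,-0.001,-0.004,0.002,0,0,0]
  ],
  "grip_force": 20
}}

```text
time_s: 18.6
tcp_pos: [0.582, -0.004, 0.1361]
eef_rot: [[0.995, -0.095, 0.001], [-0.096, -0.995, 0.003], [0.001, -0.003, -1.0]]
contact_force: [0.3, 5.2, 1.3]
grip_width: 0.0216
gripper_force: 20.0
```

Run:
```python
from h import *
goal(-.012,.0985,.135,0)
```

```text
shift [-0.0007  0.0032  0.0011] rot [-0.003 -0.001  0.001]
t 18.6 tcp saw [-0.0113  0.1016  0.1361] q [   0.   26.   -4.  105.    2.   49. -100.] F [0.3 5.2 1.3] grip 0.021560718312956688
```

{"fn": "drive_tool", "kwargs": {
  "series": [
    [0.1,0,-0.002,-0.006,0,0,0],
    [0.1,0,-0.002,-0.012,0,0,0],
    [0.1,0,-0.002,-0.018,0,0,0],
    [0.1,0,-0.002,-0.024,0,0,0],
    [0.1,0,-0.002,-0.025,0,0,0]
  ]
}}

```text
time_s: 19.23
tcp_pos: [0.5819, -0.004, 0.1612]
eef_rot: [[0.995, -0.097, 0.001], [-0.097, -0.995, 0.001], [0.001, -0.001, -1.0]]
contact_force: [3.1, 4.7, -3.4]
grip_width: 0.0213
gripper_force: 20.0
```

{"fn": "drive_tool", "kwargs": {
  "series": [
    [0.1,0,0,0,0,0,0],
    [0.1,0,0,0,0,0,0]
  ]
}}

```text
time_s: 19.48
tcp_pos: [0.5819, -0.004, 0.1609]
eef_rot: [[0.995, -0.097, 0.001], [-0.097, -0.995, 0.001], [0.001, -0.001, -1.0]]
contact_force: [2.4, 4.5, -3.2]
grip_width: 0.021
gripper_force: 20.0
```

{"fn": "drive_tool", "kwargs": {
  "series": [
    [0.1,0,0,0.002,0,0,0],
    [0.1,0,0,0.004,0,0,0],
    [0.1,0,0,0.006,0,0,0],
    [0.1,0,0,0.006,0,0,0]
  ]
}}

```text
time_s: 19.98
tcp_pos: [0.5819, -0.004, 0.1558]
eef_rot: [[0.995, -0.097, 0.001], [-0.097, -0.995, 0.001], [0.001, -0.001, -1.0]]
contact_force: [-0.2, 4.7, 4.4]
grip_width: 0.0216
gripper_force: 20.0
```

{"fn": "drive_tool", "kwargs": {
  "series": [
    [0.3,0,0,-0.001,0,0,0],
    [0.5,0,0,-0.001,0,0,0],
    [0.5,0,0,-0.001,0,0,0],
    [0.5,0,0,-0.02,0,0,0],
    [0.5,0,0,-0.07,0,0,0]
  ]
}}

```text
time_s: 20.6
tcp_pos: [0.5796, -0.0053, 0.2226]
eef_rot: [[0.995, -0.098, -0.007], [-0.098, -0.995, -0.001], [-0.007, 0.001, -1.0]]
contact_force: [0.6, 0.1, -0.7]
grip_width: 0.0461
gripper_force: 0.0
```

{"fn": "drive_tool", "kwargs": {
  "series": [
    [0.5,-0.03,0.05,-0.01,0,0,0],
    [0.5,-0.06,0.1,-0.01,0,0,0],
    [0.5,-0.08,0.15,-0.01,0,0,0],
    [0.5,-0.08,0.2,-0.01,0,0,0],
    [0.5,-0.08,0.25,-0.01,0,0,0]
  ]
}}

```text
time_s: 21.22
tcp_pos: [0.4769, -0.2476, 0.2348]
eef_rot: [[0.995, -0.098, 0.0], [-0.098, -0.995, -0.001], [0.0, 0.001, -1.0]]
contact_force: [1.1, -0.3, -0.5]
grip_width: 0.046
gripper_force: 0.0
```

{"fn": "drive_tool", "kwargs": {
  "series": [
    [0.5,-0.04,0.05,0,0,0,0],
    [0.5,-0.06,0.1,0,0,0,0],
    [0.5,-0.08,0.15,0,0,0,0],
    [0.5,-0.08,0.17,0,0,0,0],
    [0.5,-0.08,0.17,0,0,0,0]
  ]
}}

```text
time_s: 21.85
tcp_pos: [0.3812, -0.408, 0.2342]
eef_rot: [[0.995, -0.099, -0.001], [-0.099, -0.995, 0.0], [-0.001, -0.0, -1.0]]
contact_force: [-0.4, 0.3, -0.2]
grip_width: 0.046
gripper_force: 0.0
```

Run:
```python
from chk import *
check("t5"); goal(-.012,.0985,.135,0)
a=cv2.resize(cv2.imread("pics/t5.png")[160:310,230:420],None,fx=2,fy=2,interpolation=cv2.INTER_CUBIC)
b=cv2.resize(arm.capture("side")[200:300,250:410,::-1].copy(),(400,300),interpolation=cv2.INTER_CUBIC)
cv2.imwrite("pics/f.png",np.hstack([a,b]))
o=[ray("top",arm.place_of("guard_knob","top")[0]["point"]),ray("side",arm.place_of("guard_knob","side")[0]["point"])]
s=np.linalg.lstsq(np.c_[o[0][1],-o[1][1]],o[1][0]-o[0][0],rcond=None)[0]; print(o[0][0]+s[0]*o[0][1],o[1][0]+s[1]*o[1][1])
```

```text
-0.097 left 0.021 right 0.0125
-0.05 left 0.0215 right 0.013
-0.03 left 0.021 right 0.012
0.04 left 0.021 right 0.012
idx 0.01759467574245045
shift [ 0.1595 -0.4165  0.0995] rot [-0.001  0.001 -0.   ]
t 21.9 tcp saw [-0.1716 -0.318   0.2341] q [ 35.  17.  10. 104.  -3.  59. -49.] F [ 0.4  0.9 -0.1] grip 0.04592989561085945
[ 0.58161807 -0.00811701  0.18487086] [ 0.5872546  -0.00614509  0.18575166]
```

View pics/f.png

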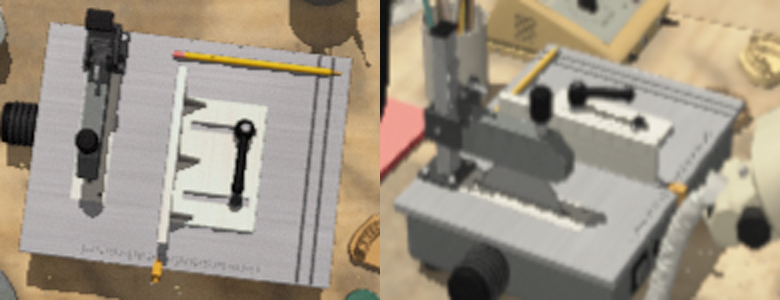

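```bash
python3 -c "
from bench import arm
print(arm.hand_in())"
```

```text
the job is handed in; nothing more can be done
None
```

I handed the job in at about 22 s. In the last pictures the fence pointer stood within about 1 mm of the brass index, the lever was hard against its stop, and the guard hung about 20 mm higher, in the next notch; the hand-in gave no verdict.

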